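# Set the bottle roller to half speed

## Task

Two identical bottle rollers stand on the bench, one with a bottle lying on its rollers and one empty. On the roller that carries the bottle, swing the speed lever to half speed, so that it points at the long middle mark of its scale, and let go of it. Leave the empty roller's lever as it is.

Things in the scene. Friction and masses are not known exactly. Their poses are not given: they have to be found in the camera images.
- speed_lever (a joint): angle (rad) of the level-swinging lever on the roller with the bottle, over five white marks 25 degrees apart. 0: left end mark (seen from the robot), stopped; grows counterclockwise seen from above; 0.873 (50 degrees): half speed, at the longest mark, pointing square out of the front edge; 1.745: right end mark. It turns stiffly (about 1 N at the knob) and stays where it is left.
- speed_knob (a point): centre of the gripping part of that lever's upright round black knob (22 mm diameter, 40 mm tall), 75 mm from the pivot. This point is 88 mm above the bench, the knob's top 108 mm; the flat steel lever arm under it lies at 51 to 57 mm.
- speed_pivot (a point): point on that lever's upright pivot axis, at knob height (88 mm; the hub ends at 65 mm). Axes of its box (grey, 250 x 190 x 42 mm): x to the rear, -x square out of the front edge (half-speed direction), y left. Front edge 120 mm from the pivot. Two black rollers at the rear carry a white squeeze bottle with a black cap, its near side 45 mm behind the pivot, top at 134 mm.
- spare_knob (a point): centre of the same knob on the other, empty roller's lever, also 88 mm above the bench; that lever stands at any angle and is to be left alone.

How it is judged (in metres and radians):
At the end, for the whole second after the job is handed in: The speed lever of the roller with the bottle stands still within 10 degrees of the long middle mark (half speed, 50 degrees), and the empty roller's lever knob is within 15 mm of where it was (value of joint speed_lever between 0.698 and 1.048 rad and velocity of joint speed_lever between -0.05 and 0.05 rad/s and distance of spare_knob from where it was at the start of the episode below 0.015 m); the robot touches nothing.
It fails at once if the empty roller's lever is moved (its knob by more than 15 mm) (distance of spare_knob from where it was at the start of the episode above 0.015 m).
It also fails if it takes over 32 s, if anything falls off the work surface, if the arm or the gripper's body presses on something with over 40 N, if the wrist force passes 120 N, or if a joint passes its speed limit or range.

## Robot

A 6-joint arm with a two-finger parallel gripper is mounted at the origin on a cart in front of the work surface, level with it; the furniture and walls round the work are solid. World frame = base frame: x ahead of the robot, y to its left, z up, the work surface at z = 0. Lengths are in mm, angles in rad, forces in N, time in s.
With the tool pointing down it reaches from about 350 to 725 mm from the base axis. Payload 6 kg.
Tool frame: the origin (TCP) lies midway between the tips of the shut fingers; the grasp point (between the pads) lies 19 mm behind it (ctrl.grip_depth is the distance from the TCP to the grasp point, in mm); z points along the fingers, y is the line along which they close (so a half turn about z gives the same grasp; the last joint's range is limited). The gripper opens to 85 mm and grips with 20 to 120 N. Pads are 22 mm wide; open, the fingers measure 114 mm over their backs; the gripper's body (76 mm by 85 mm) begins 54 mm behind the grasp point. The pads swing forward as they close: fully open they stand 13 mm farther back than shut.
Start: joints at [1.439, 0.04, 0.085, 0, -1.615, -0.334], TCP at [269.454, 536.067, 231.261] pointing down, gripper open.
Joint ranges: [-2.56, 2.56], [-1.29, 2.01], [-1.08, 1.49], [-3.29, 1.98], [-2.81, -0.18], [-2.99, 2.99]. Speed limits (rad/s): [2.57, 2.57, 3.01, 3.14, 3.14, 3.14].

## Interface

Orientations are given as a unit quaternion [w, x, y, z].
In Python, from workcell import ctrl gives the robot as it stands. Calls block until the motion is done:
- ctrl.move_ptp(position, orientation): joint-space move of the TCP to a pose.
- ctrl.servo_line(position, rot=None, vel=150, contact_N=None): straight line of the TCP; rot=None keeps the orientation; vel is the mean speed in mm/s. With contact_N (N) it stops when the force on the tool has changed by that much, and returns True; else False.
- ctrl.goto_joints(angles): joint-space move.
- ctrl.open() and ctrl.close(strength=None): open the fingers fully, or close them until they stop; strength is the grip in N (None keeps the last).
- ctrl.wait(seconds).
- ctrl.ik(position, orientation): joint angles nearest the present ones, or None.
- ctrl.observe(): the state.
- ctrl.snapshot(name): name is "scene" or "top"; returns a dict with "pixels" (384x512x3 uint8, red, green, blue), "depth" (384x512 float32, mm along the optical axis (not along the pixel's ray), 0 where there is no reading), "intrinsics" (3x3 intrinsics, pixels), "k1" (the pictures are not rectified: a ray, as slopes to the right and down, at radius r is drawn at 1 + k1 r^2 times it, then the intrinsics apply), "rvec" (rotation vector, rad) and "tvec" (3), from world to camera coordinates, as OpenCV has them. Camera axes: x right, y down, z forward; pixel columns grow to the right and rows downward; lengths in mm; the calibration is good to about 2 mm. A picture is of the moment at which its call begins.
A pose or a line that the arm cannot do raises ctrl.MotionError and nothing moves.
- ctrl.close_job(): hands the job in; it is judged then, once.
The state is a dict: "time": time; "q": joint angles; "dq": joint speeds; "effort": joint torques, N m; "tool_pos": TCP position; "tool_rot": TCP orientation; "ft_force": force on the tool from outside, world axes, zero at the start; "wrist_torque": the same for the moment, N m; "grip_width": finger opening in mm; "gripper_force": force on a finger pad.
Only numpy, scipy, OpenCV 4.12 (cv2) and the standard library are available. Lean on these libraries where they do the work, as an engineer would, in place of code of your own. Each camera call takes 0.05 s, during which the arm holds its last target. There are 200 camera calls.

## Working session

There is one attempt and no reset: what is moved stays moved. The work goes in short steps, each a Python script; the robot and the scene stay as the last script left them, time stands still between calls to the robot, and variables do not carry over. Pictures are saved under pics/ and viewed, at most 10 in all, crops included, and the job is handed in when it is done.

```bash
mkdir -p pics; ls; cat > h.py <<'E'
import numpy as np, cv2, pickle
def ray(s,u,v):
    K=s["intrinsics"]; d=np.array([(u-K[0,2])/K[0,0],(v-K[1,2])/K[1,1]]); p=d.copy()
    for _ in range(20): p=d/(1+s["k1"]*(p@p))
    return p
def cam(s):
    R=cv2.Rodrigues(np.array(s["rvec"],float))[0]; return R,np.array(s["tvec"],float).ravel()
def onplane(s,u,v,z):
    R,t=cam(s); c=-R.T@t; w=R.T@np.r_[ray(s,u,v),1]; return c+w*(z-c[2])/w[2]
def cloud(s):
    R,t=cam(s); H,W=s["depth"].shape; K=s["intrinsics"]
    v,u=np.mgrid[:H,:W]; d=np.stack([(u-K[0,2])/K[0,0],(v-K[1,2])/K[1,1]],-1); p=d.copy()
    for _ in range(20): p=d/(1+s["k1"]*(p**2).sum(-1,keepdims=True))
    P=np.dstack([p,np.ones((H,W))])*s["depth"][...,None]
    return (P-t)@R
E
python3 - <<'E'
from workcell import ctrl
import pickle,cv2
for n in("scene","top"):
    s=ctrl.snapshot(n); pickle.dump(s,open(n+"0.pkl","wb")); cv2.imwrite(f"pics/{n}0.png",s["pixels"][...,::-1])
    print(n,s["rvec"],s["tvec"],s["k1"])
E
```

```text
pics
scene [ 2.07774089 -1.11262647  0.48620998] [-266.14808391  397.80871907  749.31071422] 0.0222029199926698
top [ 2.16780796 -2.13009005  0.18029428] [   1.78370611  575.66580838 1189.11106825] -0.1967317220716607
```

View pics/top0.png

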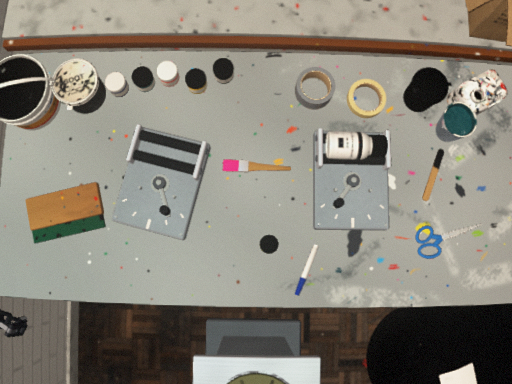

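View pics/scene0.png

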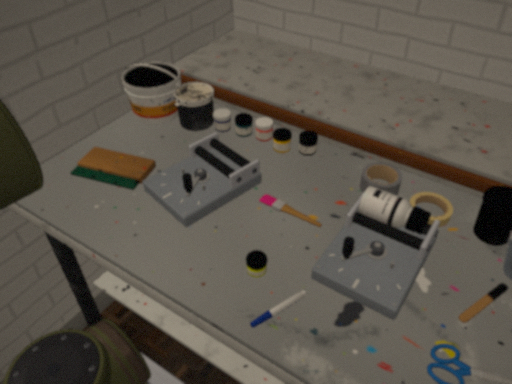

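The top view shows the bottle roller on the right: pivot near px (353,181), knob near (339,203). The empty roller is on the left, with its knob near (165,210). I'll measure these now.

```bash
python3 - <<'E'
from h import *
t=pickle.load(open("top0.pkl","rb")); s=pickle.load(open("scene0.pkl","rb"))
P=cloud(t)
for n,u,v in(("pivot",353,181),("knob",339,203),("box",375,210),("spknob",165,210),("sppivot",159,183)): print(n,P[v,u].round(),onplane(t,u,v,{"pivot":65,"sppivot":65,"box":42}.get(n,108)).round())
# box top: depth points at 42 mm
m=((abs(P[...,2]-42)<7)&(t["depth"]>0)).astype(np.uint8); m[:,:300]=0; m[:,400:]=0; m[:165]=0; m[240:]=0
n,l,st,c=cv2.connectedComponentsWithStats(m); k=1+st[1:,4].argmax(); q=P[l==k][:,:2].astype(np.float32); print("box",cv2.minAreaRect(q),cv2.boxPoints(cv2.minAreaRect(q)).round())
# knob: dark & high
for nm,S in(("top",t),("scene",s)):
    Q=cloud(S); d=(S["pixels"].max(-1)<60)
    for z0,c0 in((60,(339,203)),(60,(165,210))) if nm=="top" else ((60,(348,247)),(60,(187,182))):
        mm=d.copy(); w=np.zeros_like(d); w[c0[1]-14:c0[1]+15,c0[0]-12:c0[0]+13]=1; mm&=w
        n,l,st,ce=cv2.connectedComponentsWithStats(mm.astype(np.uint8)); k=1+st[1:,4].argmax()
        q=Q[l==k]; print(nm,st[k],ce[k].round(1),np.median(q,0).round(),q[:,2].min().round(),q[:,2].max().round(),"plane88",onplane(S,*ce[k],88).round(),"108",onplane(S,*ce[k],108).round())
cv2.imwrite("pics/crop.png",np.hstack([cv2.resize(t["pixels"][165:235,305:400,::-1],None,fx=4,fy=4,interpolation=2),cv2.resize(s["pixels"][220:290,310:405,::-1],None,fx=4,fy=4,interpolation=2)]))
E
```

```text
pivot [ 388.   29. 1262.] [ 588. -230.   65.]
knob [ 528. -186.  110.] [ 528. -186.  108.]
box [ 520. -288.   47.] [ 520. -290.   42.]
spknob [504. 221. 109.] [504. 221. 108.]
sppivot [575. 246.  62.] [575. 246.  65.]
box ((553.6472778320312, -230.70664978027344), (163.3440399169922, 190.6049041748047), 0.5034050345420837) [[ 471. -136.]
 [ 473. -327.]
 [ 636. -325.]
 [ 634. -135.]]
top [334 198  10  10  70] [338.4 202.6] [ 530. -186.  106.] 79.0 112.0 plane88 [ 532. -188.   88.] 108 [ 529. -185.  108.]
top [160 206  10   9  69] [164.4 210. ] [504. 222. 107.] 88.0 1262.0 plane88 [506. 226.  88.] 108 [504. 222. 108.]
scene [342 237  12  22 202] [347.7 246.9] [ 523. -188.   95.] 46.0 110.0 plane88 [ 527. -187.   88.] 108 [ 510. -192.  108.]
scene [183 173  10  20 155] [187.3 182.2] [500. 221.  92.] 45.0 796.0 plane88 [502. 224.  88.] 108 [485. 207. 108.]
```

View pics/crop.png

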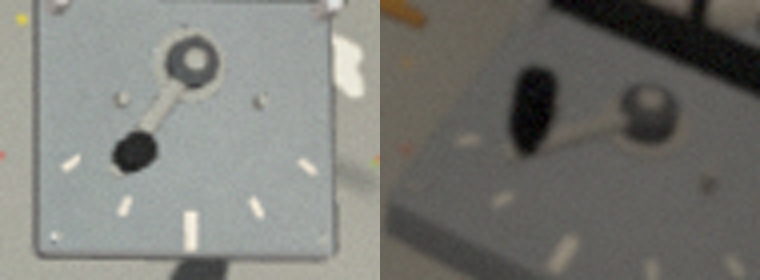

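Measured pivot is about (591,-230), and the knob (529,-186) is 76 mm from it, so the lever reads about 15°. The box front edge at x=472 matches the pivot distance. I'll grip the knob along the tangent and swing it on the arc.

```bash
python3 - <<'E'
from h import *
from workcell import ctrl
from scipy.spatial.transform import Rotation as Ro
piv=np.array([591,-230.]); yaw=0.006
def pose(phi,z,r=75.5):
    a=phi-yaw; c=piv+r*np.array([-np.cos(a),np.sin(a)])
    y=np.array([np.sin(a),np.cos(a),0]); zz=np.array([0,0,-1.]); 
    Q=[Ro.from_matrix(np.c_[np.cross(s*y,zz),s*y,zz]).as_quat() for s in(1,-1)]
    return np.r_[c,z],[np.r_[q[3],q[:3]] for q in Q]
phi0=np.arctan2(44,62)+yaw; N=6; phis=np.linspace(phi0,0,N)
best=None
for k in(0,1):
    js=[ctrl.ik(p,o[k]) for p,o in[pose(f,z) for f,z in((phi0,200),(phi0,71),(0,71),(0,200))]]
    print(k,[None if j is None else np.round(j,2) for j in js])
    if all(j is not None for j in js):
        c=max(abs(j[5]) for j in js)
        if best is None or c<best[0]: best=(c,k)
k=best[1]
p,o=pose(phi0,200); ctrl.move_ptp(p,o[k])
p,o=pose(phi0,71); print("contact",ctrl.servo_line(p,vel=100,contact_N=8), ctrl.observe()["tool_pos"])
ctrl.close(20); st=ctrl.observe(); print(st["grip_width"],st["gripper_force"],st["ft_force"],st["time"])
if 17<st["grip_width"]<27:
    for f in phis[1:]:
        p,o=pose(f,71); ctrl.servo_line(p,o[k],vel=60)
    st=ctrl.observe(); print(st["tool_pos"],st["grip_width"],st["ft_force"],st["time"])
    ctrl.wait(.2); ctrl.open(); p,_=pose(0,230); ctrl.servo_line(p,vel=150)
    p=[420,-20,300]; 
    try: ctrl.move_ptp(p,o[k])
    except ctrl.MotionError as e: print(e)
s=ctrl.snapshot("top"); print(ctrl.observe()["time"])
pickle.dump(s,open("top1.pkl","wb")); cv2.imwrite("pics/top1.png",s["pixels"][...,::-1])
E
```

```text
0 [array([ 0.02, -0.06, -0.08,  0.  , -1.56, -2.21]), array([ 0.02, -0.02, -0.27,  0.  , -1.32, -2.21]), array([-0.06, -0.01, -0.26,  0.  , -1.32, -1.5 ]), array([-0.06, -0.06, -0.07,  0.  , -1.56, -1.5 ])]
1 [array([ 0.02, -0.06, -0.08,  0.  , -1.56,  0.93]), array([ 0.02, -0.02, -0.27,  0.  , -1.32,  0.93]), array([-0.06, -0.01, -0.26,  0.  , -1.32,  1.64]), array([-0.06, -0.06, -0.07,  0.  , -1.56,  1.64])]
contact False [ 529.90351828 -186.37683058   71.83964143]
21.37748119655039 20.591596402809955 [-0.19263276  0.21569676  0.52554795] 4.85
[ 515.18104821 -230.57426112   71.10110029] 21.680649057201617 [-4.96613958 -0.00817334  4.12614309] 6.3917
9.45
```

View pics/top1.png

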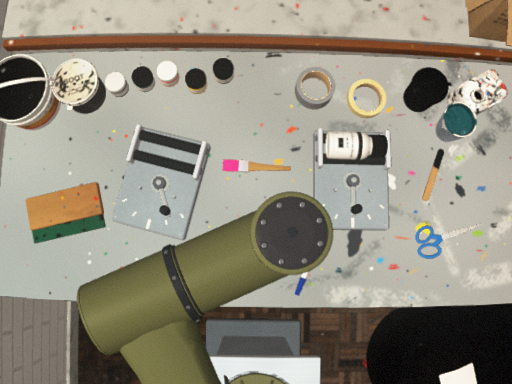

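The lever on the bottle roller now points straight down the image: hub at (353,181), knob at about (352,208). The spare knob is still at (165,210). I'll check the numbers, then hand in.

```bash
python3 - <<'E'
from h import *
from workcell import ctrl
t=pickle.load(open("top1.pkl","rb")); d=t["pixels"].max(-1)<60; r=[]
for u,v in((352,208),(165,210)):
    m=np.zeros_like(d); m[v-10:v+11,u-10:u+11]=d[v-10:v+11,u-10:u+11]
    n,l,st,ce=cv2.connectedComponentsWithStats(m.astype(np.uint8)); k=1+st[1:,4].argmax()
    r.append(onplane(t,*ce[k],108)); print(st[k],ce[k],r[-1].round(1))
a=np.degrees(np.arctan2(r[0][1]+230,591-r[0][0])); R=np.hypot(r[0][1]+230,591-r[0][0]); print("off",a,"r",R)
if abs(a)<5 and 68<R<82: ctrl.close_job(); print("handed in")
E
```

```text
[352 205  10   9  68] [356.29411765 208.63235294] [ 515.5 -227.3  108. ]
[160 206  10   9  66] [164.60606061 209.98484848] [504.4 221.8 108. ]
off 2.0225737174029472 r 75.50751723355616
the job is handed in; nothing more can be done
handed in
```

I swung the bottle roller's lever to half speed (about 2° off the middle mark by camera), released it, left the spare lever where it was, and handed the job in.

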